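Seat the hold-down plate on a sloped test jig and work its plunger

TASK

Pick up the aluminium hold-down plate by its grip and lower it over the two locating pins of the sloping circuit-board test jig, until it lies flush on the deck. Then, with the plate home, press the jig's spring plunger down to its stop and let it come back up. Leave the plate seated and the other things on the bench where they are.

Things in the scene. Friction and masses are not known exactly. Their poses are not given: they have to be found in the camera images.
- plate: Hold-down plate, plain aluminium, 90 (x) x 130 (y) x 8 mm, 0.2-0.4 kg, flat on the table at first. Origin: centre of underside, z up out of it. Two 9.4 mm through holes at x +28, y +48 and -48 mm, near one long edge. Black grip block in the middle of its top: 14 (x) x 50 (y) mm, its top 42 mm above the underside.
- deck: Fixed grey deck of the test jig, sloping down towards the robot. Origin: on its surface, centre of the plate's place. z square to the deck, 25 deg off vertical; x up the slope, y level. Surface: x -75 to +75, y -145 to +85 mm. Seated plate: axes along the deck's (holes on the upper side), underside on the deck, y within 8 mm of 0 as the pins dictate.
- pins (a point): Point on the deck surface at deck x +28, y 0 mm: the nominal middle of two steel locating pins, 8 mm diameter, 16 mm high, tapered tips, square to the deck, 96 mm apart along deck y, on an adjustable bar. The pair really stands 0 to 8 mm to either side of this point along y, different each time and not reported: find it by touch or sight.
- plunger (a joint): Travel of the jig's spring plunger, 0 up, 0.010 m at its stop; pressed along the deck's -z. About 2 N to start moving it, 7 N at the stop; it springs back by itself.
- plunger_top (a point): Middle of the top of the plunger's head: a round black head 26 mm across and 9 mm thick on a stem, at deck x = 0, y = -110 mm, its top 37 mm above the deck when up, over an aluminium collar 32 mm across and 18 mm high.
- screwdriver: A screwdriver lying on the table near the plate, a bystander.
- flux: A small bottle, 34 mm across and 60 mm tall, near the plate, a bystander; origin at its underside.
- spool: A grey solder spool, 52 mm across and 40 mm tall, a bystander; origin at its underside.
- flask: A dark drinking flask, 68 mm across and 170 mm tall, a bystander; origin at its underside.
- heatsink: A finned aluminium heat sink, 50 x 60 x 25 mm, a bystander; origin at its underside.
- mug: A white mug, 80 mm across and 90 mm tall, a bystander; origin at its underside.
Things that resemble listed ones, but are neither listed nor needed, are in the scene too. Leave any orange or purple look-alike of the plate alone.

How it is judged:
On the way, in this order (a step that is already met when the one before it is completed fails the run):
1. the plate lies flush on the deck, over both pins (z of plate in the frame of deck between -0.002 and 0.002 m and x of plate in the frame of deck between -0.005 and 0.005 m and y of plate in the frame of deck between -0.012 and 0.012 m and angle between the z axis of plate and the z axis of deck, either way round below 0.03 rad and angle between the x axis of plate and the x axis of deck, either way round below 0.06 rad), for 0.2 s.
2. with the plate flush, the plunger is pressed to its stop (all of step 1 and value of joint plunger above 0.009 m), for 0.1 s.
At the end, for the whole second after the job is handed in: Plate at rest over both pins: underside within 2 mm of the deck and 0.03 rad of parallel, within 5 mm of its place up the slope, 12 mm along it, 0.06 rad of square. Plunger pressed past 9 of its 10 mm while the plate was flush, and back up (under 2 mm) (all of step 1 and value of joint plunger below 0.002 m and linear speed of plate below 0.01 m/s); the robot touches nothing.
It fails at once if a bystander is moved more than 30 mm (distance of any of screwdriver, flux, spool, flask, heatsink, mug from where it was at the start of the episode above 0.03 m).
It also fails if it takes over 61 s, if anything falls off the work surface, if the arm or the gripper's body presses on something with over 40 N, if the wrist force passes 120 N, or if a joint passes its speed limit or range.

ROBOT

A 6-joint arm with a two-finger parallel gripper is mounted at the origin on the work surface. World frame = base frame: x ahead of the robot, y to its left, z up, the work surface at z = 0. Lengths are in m, angles in rad, forces in N, time in s.
With the tool pointing down it reaches from about 0.25 to 0.775 m from the base axis. Payload 8.9 kg.
Tool frame: the origin (TCP) lies at the very end of the fingers, on their centre line; the grasp point (between the pads) lies 19 mm behind it; z points along the fingers, y is the line along which they close (so a half turn about z gives the same grasp; the last joint's range is limited). The gripper opens to 85 mm and grips with 20 to 120 N. Pads are 22 mm wide; open, the fingers measure 114 mm over their backs; the gripper's body (76 mm by 85 mm) begins 54 mm behind the grasp point. The pads swing forward as they close: fully open they stand 13 mm farther back than shut.
Start: joints at [-1.429, 0.291, -0.153, 1.127, 0, 1.431], TCP at [0.145, -0.504, 0.231] pointing down, gripper open.
Joint ranges: [-2.52, 2.52], [-0.91, 1.74], [-1.3, 1.37], [-1.96, 2.02], [-1.52, 1.47], [-3.14, 3.14]. Speed limits (rad/s): [2.22, 2.22, 2.79, 3.14, 3.14, 3.14].

INTERFACE

Orientations are given as a unit quaternion [w, x, y, z].
In Python, from workcell import manip, camera, camera_params, finish_job gives the robot as it stands.
- The arm moves only by the tool send_rows, never from a script. Its argument "rows" is a list of rows, each a list of 2 entries, a list of its own where there are three numbers: the shift along the world's x, y, z as a fraction of full scale, then the turn, a rotation vector about the world's x, y, z as a fraction of full scale. In form: [[[tx, ty, tz], [ax, ay, az]], ...]. A call has 1 to 12 rows; each row shifts and turns the commanded pose from where the row before left it; what a row does not reach is not made up. Full scale, the value 1, is 4 cm for a shift and 45 degrees for a turn. A row lasts 1/12 s, in which the tool goes at most 41.7 mm and 7.16 degrees, less where a joint would pass 70% of its speed; a pose out of reach is approached as far as the arm can. A call with a number of a shift or a turn outside -1 to 1 is refused whole. A call with a gripper value outside its range is refused whole. "hand" is the opening, from -1 (shut) to 1 (fully open), set as the call begins (left out, the last holds). The fingers move at their own pace and stop on an object; "grip_force" is the grip in N (left out, the last holds). Time passes only in rows, so rows that do not move let the fingers close. It gives the time, the measured TCP pose, the force, the opening and the grip force at its end, in the units of the state.
- manip.observe(): the state, without advancing time (a new reading comes with each control period).
- camera(name): name is "scene" or "top" or "wrist"; returns (picture, depth): 384x512x3 uint8, red, green, blue; 384x512 float32, m along the optical axis (not along the pixel's ray), 0 where there is no reading.
- camera_params(name): a dict with "mtx" (3x3 intrinsics, pixels), "T" (4x4, takes a point from camera to world coordinates). Camera axes: x right, y up, looking along -z (the intrinsics and any distortion apply to the point x, -y, -z); pixel columns grow to the right and rows downward; lengths in m; the calibration is good to about 2 mm. A picture is of the moment at which its call begins: read the wrist's pose just before it. camera_params takes no time and is no camera call; for the wrist camera it gives the pose at the moment of the call.
- finish_job(): hands the job in; it is judged then, once.
The state is a dict: "clock": time; "joint_positions": joint angles; "joint_vel": joint speeds; "joint_efforts": joint torques, N m; "eef_pos": TCP position; "eef_rot": TCP orientation; "contact_force": force on the tool from outside, world axes, zero at the start; "ft_torque": the same for the moment, N m; "gripper_width": finger opening in m; "grip_force": force on a finger pad.
Only numpy, scipy, OpenCV 4.12 (cv2) and the standard library are available. Lean on these libraries where they do the work, as an engineer would, in place of code of your own. Each camera call takes 0.05 s, during which the arm holds its last target. There are 200 camera calls.

## Working session

There is one attempt and no reset: what is moved stays moved. The work goes in short steps, Python scripts to look and compute and a tool call to move; the robot and the scene stay as the last step left them, time stands still between calls to the robot, and variables do not carry over. Pictures are saved under pics/ and viewed, at most 13 in all, crops included, and the job is handed in when it is done.

Besides the shell and the picture viewer there is one more tool, called after ">>>" as name([rows], argument=value, ...), one row to a line, values as JSON. send_rows: Moves the arm, as the interface text tells. Shift numbers are shares of 4 cm and turn numbers shares of 45 degrees, none past 1 either way. Its arguments: {"type":"object","properties":{"rows":{"type":"array"},"hand":{"type":"number"},"grip_force":{"type":"number"}},"required":["rows"]}

```bash
ls; mkdir -p pics; python3 - <<'E'
from workcell import manip,camera,camera_params
import cv2,numpy as np
for n in("scene","top"):
    p,d=camera(n); q=camera_params(n)
    np.savez(f"{n}0.npz",p=p,d=d,K=q["mtx"],T=q["T"])
    cv2.imwrite(f"pics/{n}0.png",p[:,:,::-1])
    print(n,q["mtx"].round(1).tolist(),q["T"].round(4).tolist())
s=manip.observe();print(s["clock"],s["eef_pos"],s["eef_rot"],s["contact_force"])
E
```

```text
pics
scene [[356.2, 0.0, 253.7], [0.0, 356.2, 192.0], [0.0, 0.0, 1.0]] [[-0.8665, -0.3248, 0.379, 0.9551], [0.4987, -0.5322, 0.6841, 0.649], [-0.0205, 0.7818, 0.6232, 0.6735], [0.0, 0.0, 0.0, 1.0]]
top [[468.1, 0.0, 253.7], [0.0, 468.1, 197.5], [0.0, 0.0, 1.0]] [[0.0267, 0.9831, -0.1809, 0.3334], [-0.9996, 0.0285, 0.0071, -0.0045], [0.0121, 0.1806, 0.9835, 1.6501], [0.0, 0.0, 0.0, 1.0]]
0.1 [ 0.14544393 -0.50402751  0.23078032] [-6.16762022e-04  9.90158755e-01  1.39947348e-01  5.25266722e-06] [ 0.44849882 -0.98078193  0.62880503]
```

View pics/scene0.png

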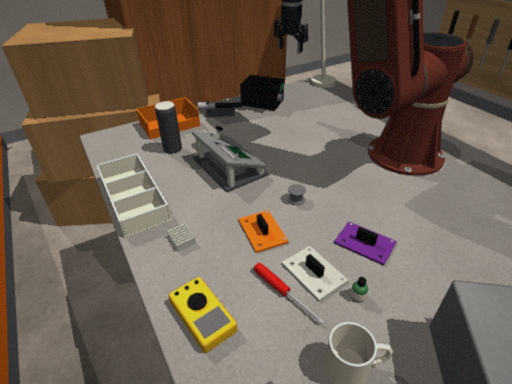

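View pics/top0.png

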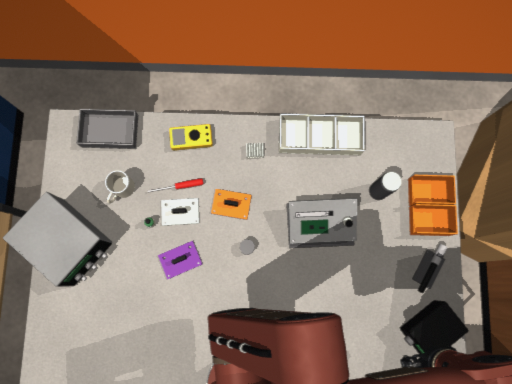

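The top view shows three plates with black grips: white/plain (181,211), orange (231,204) and purple (180,260). The plain one fits the description. The jig is at (323,221), the flux bottle at (150,222), the screwdriver at (178,186). Next is one close crop of the plain plate and the jig.

```bash
cat > h.py <<'E'
import numpy as np,cv2
def load(n):
    z=np.load(n); return z["p"],z["d"],z["K"],z["T"]
def pts(u,v,d,K,T):
    u,v,d=map(np.asarray,(u,v,d))
    c=np.stack([(u-K[0,2])/K[0,0]*d,-(v-K[1,2])/K[1,1]*d,-d],-1)
    return c@T[:3,:3].T+T[:3,3]
def ray(u,v,K,T,z):   # pixel onto world plane z
    r=pts(u,v,1.0,K,T)-T[:3,3]; return T[:3,3]+r*((z-T[2,3])/r[...,2])[...,None]
E
python3 - <<'E'
from h import *
p,d,K,T=load("top0.npz"); p2,d2,K2,T2=load("scene0.npz")
a=cv2.resize(p[190:235,140:210],(560,360),interpolation=cv2.INTER_CUBIC)
b=cv2.resize(p[190:250,280:365],(340,240),interpolation=cv2.INTER_CUBIC)
c=cv2.resize(p2[240:305,270:370],(400,260),interpolation=cv2.INTER_CUBIC)
e=cv2.resize(p2[120:195,185:275],(312,260),interpolation=cv2.INTER_CUBIC)
im=np.zeros((600,800,3),np.uint8); im[:340,:560]=a[:340]; im[340:600,:400]=c; im[340:600,400:712]=e
im[:240,560:800]=b[:,40:280]
cv2.imwrite("pics/c1.png",im[:,:,::-1])
# plate
h=cv2.cvtColor(p,cv2.COLOR_RGB2HSV)
roi=np.zeros(p.shape[:2],bool); roi[193:232,155:207]=1
m=(roi&(h[...,2]>200)&(h[...,1]<40)).astype(np.uint8)
cs,_=cv2.findContours(m,cv2.RETR_EXTERNAL,cv2.CHAIN_APPROX_NONE); c=max(cs,key=cv2.contourArea)[:,0]
P=ray(c[:,0].astype(float),c[:,1].astype(float),K,T,0.008)
r=cv2.minAreaRect((P[:,:2]*1000).astype(np.float32)); print("plate",r, cv2.boxPoints(r).round(1).tolist())
g=(roi&(h[...,2]<70)); g[:,:162]=0;v,u=np.nonzero(g); print("grip px",len(u),u.min(),u.max(),v.min(),v.max())
G=ray(u.astype(float),v.astype(float),K,T,0.042); print("grip rect",cv2.minAreaRect((G[:,:2]*1000).astype(np.float32)))
Gd=pts(u,v,d[v,u],K,T);print("grip z",np.percentile(Gd[:,2],[5,50,95]).round(4))
# deck: points by depth above the table
v,u=np.mgrid[185:255,280:370].reshape(2,-1);Q=pts(u,v,d[v,u],K,T)
k=(Q[:,2]>.02)&(Q[:,2]<.2); Q=Q[k];
best=None
rng=np.random.default_rng(0)
for i in range(300):
    s=Q[rng.choice(len(Q),3,False)];n=np.cross(s[1]-s[0],s[2]-s[0]);n/=np.linalg.norm(n)+1e-12
    w=abs((Q-s[0])@n)<.003
    if best is None or w.sum()>best.sum():best=w
D=Q[best];c0=D.mean(0);n=np.linalg.svd(D-c0)[2][2];n*=np.sign(n[2]);
print("deck n",n,"tilt",np.degrees(np.arccos(n[2])),c0,best.sum(),D.min(0),D.max(0))
y=np.cross(n,[1,0,0]) 
lv=np.cross([0,0,1],n);yd=np.cross([0,0,1],[-n[0],-n[1],0]);yd/=np.linalg.norm(yd);xd=np.cross(yd,n)
q=np.c_[(D-c0)@xd,(D-c0)@yd]*1000
r=cv2.minAreaRect(q.astype(np.float32));print("deck rect",r,"xd",xd,"yd",yd)
E
```

```text
Traceback (most recent call last):
  File "h.py", line 9, in ray
    r=pts(u,v,1.0,K,T)-T[:3,3]; return T[:3,3]+r*((z-T[2,3])/r[...,2])[...,None]
      ~~~^^^^^^^^^^^^^
  File "h.py", line 6, in pts
    c=np.stack([(u-K[0,2])/K[0,0]*d,-(v-K[1,2])/K[1,1]*d,-d],-1)
ValueError: all input arrays must have the same shape
```

View pics/c1.png

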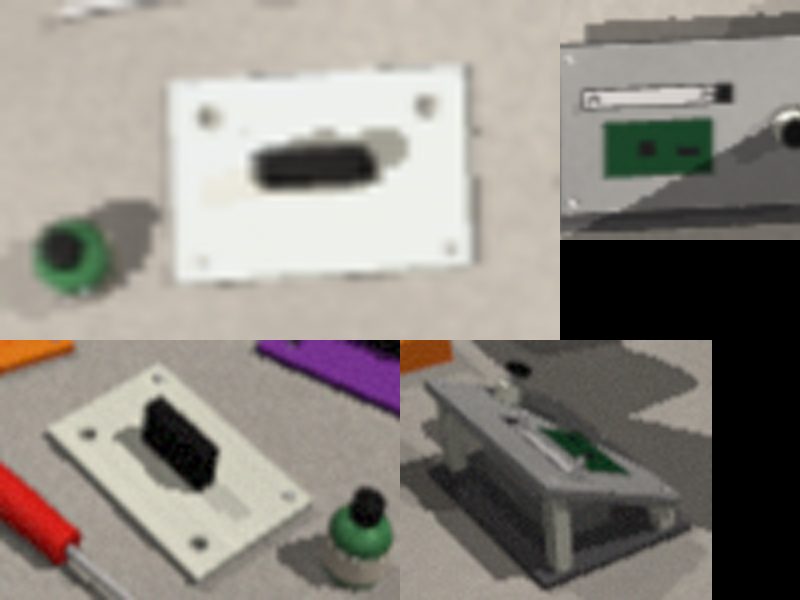

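The crop confirms the plain plate. Its two dark holes are at top px (166,204) and (193,203), on the far (+x) edge; the lower two dots are small screws. The jig shows the pin bar along its upper side and the plunger at about (348,223).

```bash
sed -i 's/u,v,d=map(np.asarray,(u,v,d))/u,v,d=np.broadcast_arrays(u,v,d)/' h.py
python3 - <<'E'
from h import *
p,d,K,T=load("top0.npz")
h=cv2.cvtColor(p,cv2.COLOR_RGB2HSV)
roi=np.zeros(p.shape[:2],bool); roi[193:232,155:207]=1
m=(roi&(h[...,2]>200)&(h[...,1]<40)).astype(np.uint8)
cs,_=cv2.findContours(m,cv2.RETR_EXTERNAL,cv2.CHAIN_APPROX_NONE); c=max(cs,key=cv2.contourArea)[:,0]
P=ray(c[:,0].astype(float),c[:,1].astype(float),K,T,0.008)
r=cv2.minAreaRect((P[:,:2]*1000).astype(np.float32)); print("plate",r)
print("holes",ray(np.array([166,193.4])-.3,np.array([204.5,203.1])-.3,K,T,.008).round(4).tolist())
g=(roi&(h[...,2]<70)); g[:,:168]=0;g[:,190:]=0;g[:206]=0;v,u=np.nonzero(g); print("grip px",len(u),u.min(),u.max(),v.min(),v.max())
G=ray(u.astype(float),v.astype(float),K,T,0.042); print("grip rect",cv2.minAreaRect((G[:,:2]*1000).astype(np.float32)))
print("grip z",np.percentile(pts(u,v,d[v,u],K,T)[:,2],[5,50,95]).round(4))
for n,lim in(("top0.npz",(185,255,280,370)),("scene0.npz",(120,195,185,275))):
    p,d,K,T=load(n)
    v,u=np.mgrid[lim[0]:lim[1],lim[2]:lim[3]].reshape(2,-1);Q=pts(u,v,d[v,u],K,T)
    Q=Q[(Q[:,2]>.03)&(Q[:,2]<.2)&(d[v,u]>0)];best=None;rng=np.random.default_rng(0)
    for i in range(400):
        s=Q[rng.choice(len(Q),3,False)];nn=np.cross(s[1]-s[0],s[2]-s[0]);nn/=np.linalg.norm(nn)+1e-12
        w=abs((Q-s[0])@nn)<.003
        if best is None or w.sum()>best.sum():best=w
    D=Q[best];c0=D.mean(0);nn=np.linalg.svd(D-c0)[2][2];nn*=np.sign(nn[2])
    print(n,"normal",nn,"tilt",np.degrees(np.arccos(nn[2])),c0,best.sum(),len(Q))
    yd=np.cross(nn,[-nn[0],-nn[1],0])*1; yd=np.cross([0,0,1],[-nn[0],-nn[1],0]);yd/=np.linalg.norm(yd);xd=np.cross(yd,nn)
    q=np.c_[(D-c0)@xd,(D-c0)@yd]*1000
    (a,b),sz,an=cv2.minAreaRect(q.astype(np.float32));C=c0+xd*a/1e3+yd*b/1e3
    print("deck rect centre",C,sz,an,"yaw",np.degrees(np.arctan2(xd[1],xd[0])),"origin if 30mm along y",C+yd*.03)
E
```

```text
plate ((589.44384765625, 231.18692016601562), (110.32596588134766, 160.6853485107422), 5.22967004776001)
holes [[0.6022, 0.2952, 0.008], [0.61, 0.1984, 0.008]]
grip px 55 173 186 208 212
grip rect ((577.5984497070312, 240.04193115234375), (14.041606903076172, 45.20272445678711), 1.6427289247512817)
grip z [0.0291 0.0403 0.0467]
top0.npz normal [-0.40854765 -0.03226784  0.91216644] tilt 24.193524955163937 [ 0.55137063 -0.24982455  0.07694234] 1678 2884
deck rect centre [ 0.54917237 -0.25174122  0.07588997] (229.94239807128906, 150.93609619140625) 89.91036224365234 yaw 4.51595118545121 origin if 30mm along y [ 0.54681027 -0.22183436  0.07588997]
scene0.npz normal [-0.41694634 -0.02661231  0.90854143] tilt 24.695439682039808 [ 0.55300256 -0.23445849  0.07998001] 1031 1653
deck rect centre [ 0.54710752 -0.2509076   0.07679285] (151.65174865722656, 235.89688110351562) 0.2582901120185852 yaw 3.6520463031797084 origin if 30mm along y [ 0.54519661 -0.22096852  0.07679285]
```

>>> send_rows([
  [[0.74, 0.59, 0.1], [0, 0, 0.145]],
  [[0.74, 0.59, 0.1], [0, 0, 0.145]],
  [[0.74, 0.59, 0.1], [0, 0, 0.145]],
  [[0.74, 0.59, 0.1], [0, 0, 0.145]],
  [[0.74, 0.59, 0.1], [0, 0, 0.145]],
  [[0.74, 0.59, 0.1], [0, 0, 0.145]],
  [[0.74, 0.59, 0.1], [0, 0, 0.145]],
  [[0.74, 0.59, 0.1], [0, 0, 0.145]],
  [[0.74, 0.59, 0.1], [0, 0, 0.145]],
  [[0.74, 0.59, 0.1], [0, 0, 0.145]],
  [[0.74, 0.59, 0.1], [0, 0, 0.145]],
  [[0.74, 0.59, 0.1], [0, 0, 0.145]],
], hand=0)

```text
clock: 1.1
eef_pos: [0.5018, -0.2196, 0.2793]
eef_rot: [-0.0, 0.677, 0.736, -0.0]
contact_force: [0.9, -1.3, -0.7]
gripper_width: 0.0426
grip_force: 0.0
```

>>> send_rows([
  [[0, 0, 0], [0, 0, 0]],
  [[0, 0, 0], [0, 0, 0]],
])

```text
clock: 1.27
eef_pos: [0.5017, -0.2198, 0.2788]
eef_rot: [-0.0, 0.678, 0.735, -0.0]
contact_force: [-0.1, 0.8, -0.5]
gripper_width: 0.0428
grip_force: 0.0
```

```bash
cat > snap.py <<'E'
import sys,cv2,numpy as np
from workcell import manip,camera,camera_params
n=sys.argv[1]; q=camera_params("wrist"); s=manip.observe(); p,d=camera("wrist")
np.savez(n+".npz",p=p,d=d,K=q["mtx"],T=q["T"]); cv2.imwrite(f"pics/{n}.png",p[:,:,::-1])
from scipy.spatial.transform import Rotation as R
Rt=R.from_quat(np.roll(s["eef_rot"],-1)).as_matrix()
print(s["clock"],s["eef_pos"].round(4),s["joint_positions"].round(2),"tool y,z",Rt[:,1].round(4),Rt[:,2].round(4),"cam",q["T"].round(3).tolist(),q["mtx"].round(1).tolist())
E
python3 snap.py w1
```

```text
1.2667 [ 0.5017 -0.2198  0.2788] [-0.55  0.31  0.01  1.26 -0.    0.94] tool y,z [ 9.968e-01  7.970e-02 -6.000e-04] [-6.e-04  3.e-04 -1.e+00] cam [[0.997, -0.078, -0.022, 0.497], [0.081, 0.958, 0.276, -0.149], [-0.001, -0.277, 0.961, 0.421], [0.0, 0.0, 0.0, 1.0]] [[282.6, 0.0, 257.2], [0.0, 282.6, 192.4], [0.0, 0.0, 1.0]]
```

View pics/w1.png

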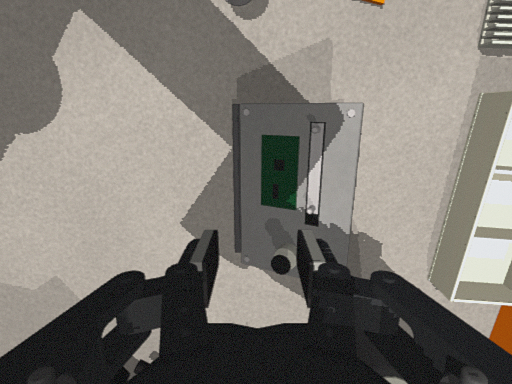

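The wrist view shows the deck square in view, from (235,103) to (363,103) along its +y edge. The pin bar runs from (318,122) to (312,226), with pins near (317,128) and (311,211). The plunger is at (281,264). Next I'll zoom in on the bar.

```bash
python3 - <<'E'
from h import *
p,d,K,T=load("w1.npz")
a=cv2.resize(p[98:238,230:370],(600,600),interpolation=cv2.INTER_CUBIC)
cv2.imwrite("pics/c2.png",a[:,:,::-1])
v,u=np.mgrid[100:235,235:362].reshape(2,-1);Q=pts(u,v,d[v,u],K,T)
Q=Q[(Q[:,2]>.04)&(Q[:,2]<.2)&(d[v,u]>0)];best=None;rng=np.random.default_rng(0)
for i in range(400):
    s=Q[rng.choice(len(Q),3,False)];nn=np.cross(s[1]-s[0],s[2]-s[0]);nn/=np.linalg.norm(nn)+1e-12
    w=abs((Q-s[0])@nn)<.002
    if best is None or w.sum()>best.sum():best=w
D=Q[best];c0=D.mean(0);nn=np.linalg.svd(D-c0)[2][2];nn*=np.sign(nn[2])
print("normal",nn,"tilt",np.degrees(np.arccos(nn[2])),"yaw",np.degrees(np.arctan2(-nn[1],-nn[0])),c0,best.sum(),len(Q))
E
```

```text
normal [-0.42103243 -0.03157972  0.90649568] tilt 24.974514671281593 yaw 4.28946278502206 [ 0.54998117 -0.21336451  0.07672269] 14932 15280
```

View pics/c2.png

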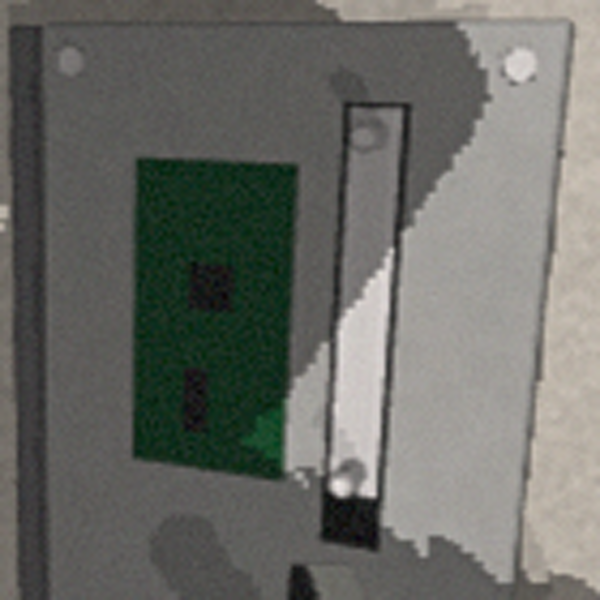

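```bash
python3 - <<'E'
from h import *
p,d,K,T=load("w1.npz")
n=np.array([-.42103,-.03158,.90650]);c0=np.array([.54998,-.21336,.07672])
# deck frame with wrist normal; yaw from normal
yd=np.cross([0,0,1],[-n[0],-n[1],0]);yd/=np.linalg.norm(yd);xd=np.cross(yd,n)
def on(u,v,h):
    r=pts(u,v,1.,K,T)-T[:3,3]; return T[:3,3]+r*((c0+n*h-T[:3,3])@n)/(r@n)
cr=lambda x,y:(230+x*.2333-.38,98+y*.2333-.38)
def pr(t,P): print(t,P.round(4),"deck rel c0 (mm)",((P-c0)@xd*1e3).round(1),((P-c0)@yd*1e3).round(1),((P-c0)@n*1e3).round(1))
for t,x,y,h in [("pin+ tip",362,134,.015),("pin- tip",342,485,.015),("corner upslope +y",573,22,0),("corner down +y top edge",45,27,0),("right edge low",520,580,0),("left edge low",50,590,0),("recess top mid",378,103,0),("recess bottom mid",351,546,0),("bar bot mid",354,496,0)]:
    pr(t,on(*cr(x,y),h))
# dark head of the plunger
h=cv2.cvtColor(p,cv2.COLOR_RGB2GRAY);m=(h<45).astype(np.uint8);m[:,:266]=0;m[:,300:]=0;m[:245]=0;m[282:]=0
nc,l,st,ce=cv2.connectedComponentsWithStats(m)
for i in range(1,nc):
    if st[i,4]>60: print(st[i],ce[i]);pr("plunger",on(ce[i][0],ce[i][1],.037))
print(xd,yd)
# edge-based yaw from depth: the +y edge and deck rect centre, from top+scene: 
E
```

```text
pin+ tip [ 0.5609 -0.1631  0.1001] deck rel c0 (mm) 23.2 49.3 15.0
pin- tip [ 0.5684 -0.2592  0.1002] deck rel c0 (mm) 23.5 -47.1 15.0
corner upslope +y [ 0.608  -0.1318  0.1065] deck rel c0 (mm) 70.6 77.0 0.0
corner down +y top edge [ 0.474  -0.1424  0.0439] deck rel c0 (mm) -77.7 76.4 0.0
right edge low [ 0.6205 -0.2809  0.1071] deck rel c0 (mm) 72.1 -72.6 0.0
left edge low [ 0.4874 -0.3241  0.0438] deck rel c0 (mm) -78.0 -105.8 -0.0
recess top mid [ 0.5668 -0.1553  0.0866] deck rel c0 (mm) 23.3 56.6 0.0
recess bottom mid [ 0.5767 -0.2827  0.0867] deck rel c0 (mm) 23.6 -71.2 0.0
bar bot mid [ 0.5754 -0.267   0.0867] deck rel c0 (mm) 23.6 -55.4 0.0
[297 245   3  30  78] [298.1025641  257.70512821]
plunger [ 0.5588 -0.3132  0.1182] deck rel c0 (mm) 18.7 -100.2 37.0
[271 255  19  19 276] [280.01811594 264.15942029]
plunger [ 0.5395 -0.3291  0.1086] deck rel c0 (mm) -3.9 -114.6 37.0
[0.90396073 0.06780296 0.42221269] [-0.07479643  0.99719882  0.        ]
```

>>> send_rows([
  [[0.1, 0.875, -0.12], [0, 0, 0]],
  [[0.1, 0.875, -0.12], [0, 0, 0]],
  [[0.1, 0.875, -0.12], [0, 0, 0]],
  [[0.1, 0.875, -0.12], [0, 0, 0]],
  [[0.1, 0.875, -0.12], [0, 0, 0]],
  [[0.1, 0.875, -0.12], [0, 0, 0]],
  [[0.1, 0.875, -0.12], [0, 0, 0]],
  [[0.1, 0.875, -0.12], [0, 0, 0]],
  [[0.1, 0.875, -0.12], [0, 0, 0]],
  [[0.1, 0.875, -0.12], [0, 0, 0]],
  [[0.1, 0.875, -0.12], [0, 0, 0]],
  [[0.1, 0.875, -0.12], [0, 0, 0]],
])

```text
clock: 2.32
eef_pos: [0.5485, 0.1987, 0.2214]
eef_rot: [0.0, 0.681, 0.733, -0.0]
contact_force: [1.2, -0.5, 0.3]
gripper_width: 0.0425
grip_force: 0.0
```

>>> send_rows([
  [[0, 0, 0], [0, 0, 0]],
  [[0, 0, 0], [0, 0, 0]],
  [[0, 0, 0], [0, 0, 0]],
])

```text
clock: 2.57
eef_pos: [0.5485, 0.1973, 0.2215]
eef_rot: [-0.0, 0.68, 0.733, -0.001]
contact_force: [-0.8, 0.4, 1.3]
gripper_width: 0.0429
grip_force: 0.0
```

```bash
python3 snap.py w2
```

```text
2.5667 [0.5485 0.1973 0.2215] [ 0.22  0.41 -0.01  1.16 -0.    1.72] tool y,z [ 9.972e-01  7.480e-02 -8.000e-04] [-7.e-04 -7.e-04 -1.e+00] cam [[0.997, -0.073, -0.02, 0.544], [0.076, 0.958, 0.278, 0.268], [-0.001, -0.278, 0.96, 0.364], [0.0, 0.0, 0.0, 1.0]] [[282.6, 0.0, 257.2], [0.0, 282.6, 192.4], [0.0, 0.0, 1.0]]
```

View pics/w2.png

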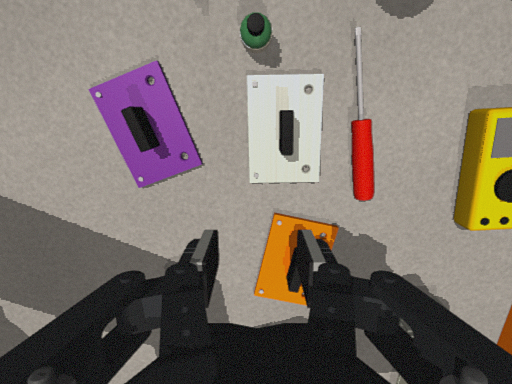

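The wrist view shows the plain plate at (247–324, 73–183), its holes at (309,89) and (306,169), and the grip at (287,132). The screwdriver at x≈360 and the orange and purple plates are clear of it.

```bash
python3 - <<'E'
from h import *
p,d,K,T=load("w2.npz")
g=cv2.cvtColor(p,cv2.COLOR_RGB2GRAY);hs=cv2.cvtColor(p,cv2.COLOR_RGB2HSV)
m=((g>195)&(hs[...,1]<45)).astype(np.uint8);m[:65]=0;m[195:]=0;m[:,:235]=0;m[:,335:]=0
m=cv2.morphologyEx(m,cv2.MORPH_OPEN,np.ones((3,3)))
c=max(cv2.findContours(m,0,cv2.CHAIN_APPROX_NONE)[0],key=cv2.contourArea)[:,0].astype(float)
P=ray(c[:,0],c[:,1],K,T,.008)[:,:2]*1000;print("plate rect",cv2.minAreaRect(P.astype(np.float32)))
H=[]
for a,b in((309,89),(306,169)):
    w=np.clip(190-g[b-7:b+8,a-7:a+8].astype(float),0,None);yy,xx=np.mgrid[b-7:b+8,a-7:a+8]
    u,v=(w*xx).sum()/w.sum(),(w*yy).sum()/w.sum();h=ray(u,v,K,T,.008);H.append(h);print("hole",u.round(1),v.round(1),h.round(4))
e=H[0]-H[1];yaw=np.arctan2(-e[0],e[1]);print("spacing",np.hypot(*e[:2]),"yaw",np.degrees(yaw),"centre from holes",(sum(H)/2)[:2]-.028*np.array([np.cos(yaw),np.sin(yaw)]))
m=(g<60).astype(np.uint8);m[:105]=0;m[160:]=0;m[:,:275]=0;m[:,300:]=0
v,u=np.nonzero(m);k=ray(u.astype(float),v.astype(float),K,T,.042)[:,:2]*1000
print("grip",cv2.minAreaRect(k.astype(np.float32)),np.percentile(pts(u,v,d[v,u],K,T)[:,2],[10,50,90]))
vv,uu=np.mgrid[80:175,255:275].reshape(2,-1);print("plate z",np.median(pts(uu,vv,d[vv,uu],K,T)[:,2]))
E
```

```text
plate rect ((578.6987915039062, 246.90115356445312), (89.2728271484375, 129.09710693359375), 5.274576187133789)
hole 308.0 88.4 [0.6016 0.2979 0.008 ]
hole 305.3 168.2 [0.6102 0.2023 0.008 ]
spacing 0.09598387393049282 yaw 5.148066760933613 centre from holes [0.57798526 0.2475447 ]
grip ((577.568603515625, 246.6844482421875), (13.648695945739746, 47.39717102050781), 5.645010948181152) [0.03934743 0.04135332 0.0424798 ]
plate z 0.0076295835285551394
```

>>> send_rows([
  [[0.245, 0.41, -0.5], [0, 0, 0.02]],
  [[0.245, 0.41, -0.5], [0, 0, 0]],
  [[0.245, 0.41, -0.5], [0, 0, 0]],
  [[0, 0, -0.75], [0, 0, 0]],
  [[0, 0, -0.75], [0, 0, 0]],
  [[0, 0, -0.75], [0, 0, 0]],
  [[0, 0, -0.5], [0, 0, 0]],
  [[0, 0, -0.2], [0, 0, 0]],
  [[0, 0, 0], [0, 0, 0]],
  [[0, 0, 0], [0, 0, 0]],
])

```text
clock: 3.45
eef_pos: [0.5788, 0.2471, 0.0447]
eef_rot: [0.0, 0.674, 0.738, 0.0]
contact_force: [0.5, -0.7, 0.8]
gripper_width: 0.0426
grip_force: 0.0
```

>>> send_rows([
  [[-0.02, 0, -0.4], [0, 0, 0]],
  [[0, 0, -0.3], [0, 0, 0]],
  [[0, 0, -0.07], [0, 0, 0]],
  [[0, 0, 0], [0, 0, 0]],
])

```text
clock: 3.78
eef_pos: [0.577, 0.2477, 0.0128]
eef_rot: [-0.0, 0.674, 0.739, -0.0]
contact_force: [-0.3, 0.0, 0.3]
gripper_width: 0.0427
grip_force: 0.0
```

>>> send_rows([
  [[0, 0, 0], [0, 0, 0]],
  [[0, 0, 0], [0, 0, 0]],
  [[0, 0, 0], [0, 0, 0]],
  [[0, 0, 0], [0, 0, 0]],
  [[0, 0, 0], [0, 0, 0]],
  [[0, 0, 0], [0, 0, 0]],
], hand=-1, grip_force=60)

```text
clock: 4.28
eef_pos: [0.5781, 0.2482, 0.0139]
eef_rot: [0.0, 0.674, 0.739, 0.001]
contact_force: [0.0, -0.1, 5.7]
gripper_width: 0.0131
grip_force: 59.9
```

>>> send_rows([
  [[0, 0, 0.2], [0, 0, 0]],
  [[0, 0, 0.5], [0, 0, 0]],
  [[0, 0, 0.8], [0, 0, 0]],
  [[0, 0, 0.9], [0, 0, 0]],
  [[0, 0, 0.9], [0, 0, 0]],
  [[0, 0, 0.9], [0, 0, 0]],
  [[0, 0, 0.7], [0, 0, 0]],
  [[0, 0, 0.4], [0, 0, 0]],
  [[0, 0, 0], [0, 0, 0]],
])

```text
clock: 5.03
eef_pos: [0.5788, 0.2485, 0.2293]
eef_rot: [0.002, 0.674, 0.739, 0.003]
contact_force: [0.7, 0.0, -4.3]
gripper_width: 0.0131
grip_force: 59.2
```

```bash
cat > tgt.py <<'E'
import sys,numpy as np
from workcell import manip
from scipy.spatial.transform import Rotation as R
n=np.array([-.42103,-.03158,.90650]);c0=np.array([.54998,-.21336,.07672])
yd=np.cross([0,0,1],[-n[0],-n[1],0]);yd/=np.linalg.norm(yd);xd=np.cross(yd,n)
O=c0-.0046*xd+.0011*yd
def report(h,dx=0,dy=0,off=0.):   # TCP height above deck; tool y along xd; returns shift & turn units
    s=manip.observe();Rm=R.from_quat(np.roll(s["eef_rot"],-1))
    G=R.from_matrix(np.c_[yd,xd,-n]); 
    rv=np.degrees((G*Rm.inv()).as_rotvec())/45
    P=O+n*h+xd*dx+yd*dy; e=s["eef_pos"]-O
    print("clock",s["clock"],"q",s["joint_positions"].round(2),"F",s["contact_force"].round(1),"grip",s["gripper_width"])
    print("TCP in deck mm",(np.array([e@xd,e@yd,e@n])*1e3).round(2),"shift units",((P-s["eef_pos"])/.04).round(3),"turn units",rv.round(4))
if __name__=="__main__": print(xd/.04/1e3,yd/.04/1e3,n/.04/1e3);report(*map(float,sys.argv[1:]))
E
python3 tgt.py .08
```

```text
[0.02259902 0.00169507 0.01055532] [-0.00186991  0.02492997  0.        ] [-0.01052575 -0.0007895   0.0226625 ]
clock 5.0333 q [0.29 0.49 0.14 1.22 0.   1.77] F [ 0.7  0.  -4.3] grip 0.013097856353505414
TCP in deck mm [126.39 457.3  111.55] shift units [ -1.669 -11.59   -2.049] turn units [ 0.0443 -0.5457 -0.0223]
```

>>> send_rows([
  [[-0.12, -0.6, 0], [0.0037, -0.0455, -0.002]],
  [[-0.12, -0.83, 0], [0.0037, -0.0455, -0.002]],
  [[-0.12, -0.9, 0], [0.0037, -0.0455, -0.002]],
  [[-0.12, -0.9, 0], [0.0037, -0.0455, -0.002]],
  [[-0.12, -0.9, 0], [0.0037, -0.0455, -0.002]],
  [[-0.12, -0.9, 0], [0.0037, -0.0455, -0.002]],
  [[-0.12, -0.9, 0], [0.0037, -0.0455, -0.002]],
  [[-0.12, -0.9, 0], [0.0037, -0.0455, -0.002]],
  [[-0.12, -0.9, 0], [0.0037, -0.0455, -0.002]],
  [[-0.12, -0.9, 0], [0.0037, -0.0455, -0.002]],
  [[-0.12, -0.8, 0], [0.0037, -0.0455, -0.002]],
  [[-0.12, -0.7, 0], [0.0037, -0.0455, -0.002]],
])

```text
clock: 6.03
eef_pos: [0.5179, -0.1586, 0.2234]
eef_rot: [0.145, 0.665, 0.715, 0.156]
contact_force: [0.6, 0.4, -4.3]
gripper_width: 0.0127
grip_force: 59.8
```

>>> send_rows([
  [[-0.08, -0.6, -0.4], [0, 0, 0]],
  [[-0.08, -0.4, -0.6], [0, 0, 0]],
  [[-0.04, -0.3, -0.5], [0, 0, 0]],
  [[0, -0.1, -0.3], [0, 0, 0]],
  [[0, 0, 0], [0, 0, 0]],
  [[0, 0, 0], [0, 0, 0]],
])

```text
clock: 6.53
eef_pos: [0.5103, -0.2123, 0.1512]
eef_rot: [0.144, 0.666, 0.715, 0.156]
contact_force: [-0.3, 0.1, -3.7]
gripper_width: 0.0131
grip_force: 59.7
```

```bash
python3 tgt.py .07; python3 snap.py w3
```

```text
[0.02259902 0.00169507 0.01055532] [-0.00186991  0.02492997  0.        ] [-0.01052575 -0.0007895   0.0226625 ]
clock 6.5333 q [-0.7   0.17 -0.65  0.44  0.3   0.84] F [-0.3  0.1 -3.7] grip 0.01305702700797343
TCP in deck mm [ 0.28  2.95 84.22] shift units [ 0.149 -0.063 -0.325] turn units [-0.0019 -0.011   0.0031]
6.5333 [ 0.5103 -0.2123  0.1512] [-0.7   0.17 -0.65  0.44  0.3   0.84] tool y,z [0.9077 0.065  0.4145] [ 0.4132  0.0319 -0.9101] cam [[0.908, 0.044, -0.417, 0.447], [0.066, 0.967, 0.246, -0.146], [0.414, -0.251, 0.875, 0.281], [0.0, 0.0, 0.0, 1.0]] [[282.6, 0.0, 257.2], [0.0, 282.6, 192.4], [0.0, 0.0, 1.0]]
```

View pics/w3.png

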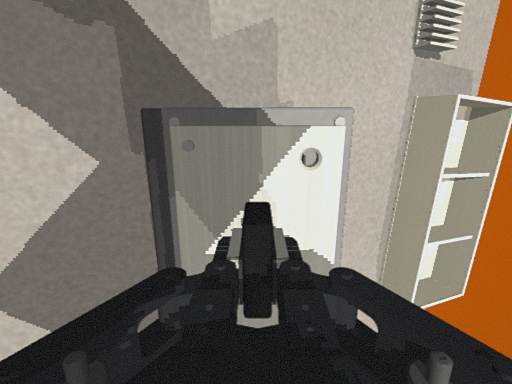

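The wrist view shows the plate in hand above the deck, edges parallel to it, with the +y hole at (311,158).

```bash
cat > meas.py <<'E'
import sys
from h import *
from tgt import *
f,a,b=sys.argv[1],int(sys.argv[2]),int(sys.argv[3])
p,d,K,T=load(f);g=cv2.cvtColor(p,cv2.COLOR_RGB2GRAY)
s=manip.observe();Rm=R.from_quat(np.roll(s["eef_rot"],-1)).as_matrix();t=s["eef_pos"]
v,u=np.mgrid[135:240,180:340].reshape(2,-1);Q=(pts(u,v,d[v,u],K,T)-t)@Rm
k=abs(Q[:,2]+.005)<.012;Q=Q[k]
for _ in range(3):
    c=np.linalg.lstsq(np.c_[Q[:,:2],np.ones(len(Q))],Q[:,2],rcond=None)[0];r=Q[:,2]-np.c_[Q[:,:2],np.ones(len(Q))]@c;Q=Q[abs(r)<.002]
print("plate top in tool: z=%.4f at tool origin, slopes deg"%c[2],np.degrees(c[:2]),len(Q))
w=np.clip(170-g[b-9:b+10,a-9:a+10].astype(float),0,None);yy,xx=np.mgrid[b-9:b+10,a-9:a+10]
uu,vv=(w*xx).sum()/w.sum(),(w*yy).sum()/w.sum()
N=Rm@np.array([-c[0],-c[1],1]);P0=t+Rm@np.array([0,0,c[2]]);r=pts(uu,vv,1.,K,T)-T[:3,3];H=T[:3,3]+r*((P0-T[:3,3])@N)/(r@N)
e=H-O;print("hole px",uu,vv,"in tool",((H-t)@Rm*1e3).round(2),"in deck(target origin)",(np.array([e@xd,e@yd,e@n])*1e3).round(2))
E
python3 meas.py w3.npz 311 158
```

```text
plate top in tool: z=0.0064 at tool origin, slopes deg [0.19240049 0.10158719] 3392
hole px 309.9045207509881 159.21010375494072 in tool [46.77 26.95  6.57] in deck(target origin) [28.52 49.38 78.19]
```

```bash
python3 tgt.py .037 -.0002 .0015
```

```text
[0.02259902 0.00169507 0.01055532] [-0.00186991  0.02492997  0.        ] [-0.01052575 -0.0007895   0.0226625 ]
clock 6.5833 q [-0.7   0.17 -0.65  0.44  0.3   0.84] F [ 0.   0.6 -2.9] grip 0.012949130048995738
TCP in deck mm [ 1.53  2.65 84.96] shift units [ 0.468  0.006 -1.105] turn units [-0.0001 -0.0087  0.0022]
```

>>> send_rows([
  [[0.1, 0, -0.25], [0, -0.004, 0.001]],
  [[0.15, 0, -0.35], [0, -0.005, 0.001]],
  [[0.13, 0, -0.3], [0, 0, 0]],
  [[0.08, 0, -0.2], [0, 0, 0]],
  [[0, 0, 0], [0, 0, 0]],
  [[0, 0, 0], [0, 0, 0]],
])

```text
clock: 7.08
eef_pos: [0.5302, -0.2128, 0.1092]
eef_rot: [0.148, 0.664, 0.716, 0.159]
contact_force: [0.5, 0.8, -3.9]
gripper_width: 0.0135
grip_force: 59.7
```

```bash
cat > multi.py <<'E'
# averaged wrist look: N snapshots -> hole + tool pose in deck frame
import sys
from workcell import camera,camera_params
from h import *
from tgt import *
n0=sys.argv[1];ps=[];es=[];rs=[];ts=[]
for i in range(5):
    s=manip.observe();T=camera_params("wrist");p,d=camera("wrist");ps.append(p.astype(float));ts.append(T["T"]);rs.append(np.roll(s["eef_rot"],-1));e=s["eef_pos"]-O
    es.append([e@xd*1e3,e@yd*1e3,e@n*1e3])
es=np.array(es);print("tool in deck mean",es.mean(0).round(2),"sd",es.std(0).round(2))
G=R.from_matrix(np.c_[yd,xd,-n]);print("turn units left",(np.degrees((G*R.from_quat(np.array(rs)).mean().inv()).as_rotvec())/45).round(4),"F",s["contact_force"].round(1),s["clock"])
p=np.mean(ps,0).astype(np.uint8);Tm=np.mean(ts,0)
print("cam sd",(np.std(ts,0)[:3,3]*1e3).round(2));np.savez(n0+".npz",p=p,d=d,K=T["mtx"],T=Tm)
cv2.imwrite(f"pics/{n0}.png",cv2.resize(p[90:290,130:370],(720,600),interpolation=cv2.INTER_CUBIC)[:,:,::-1])
E
python3 multi.py w4
```

```text
tool in deck mean [ 0.81  0.51 38.13] sd [0.15 0.28 0.19]
turn units left [ 0.0021  0.0027 -0.0002] F [ 1.  -0.1 -4.5] 7.2833
cam sd [0.05 0.22 0.19]
```

View pics/w4.png

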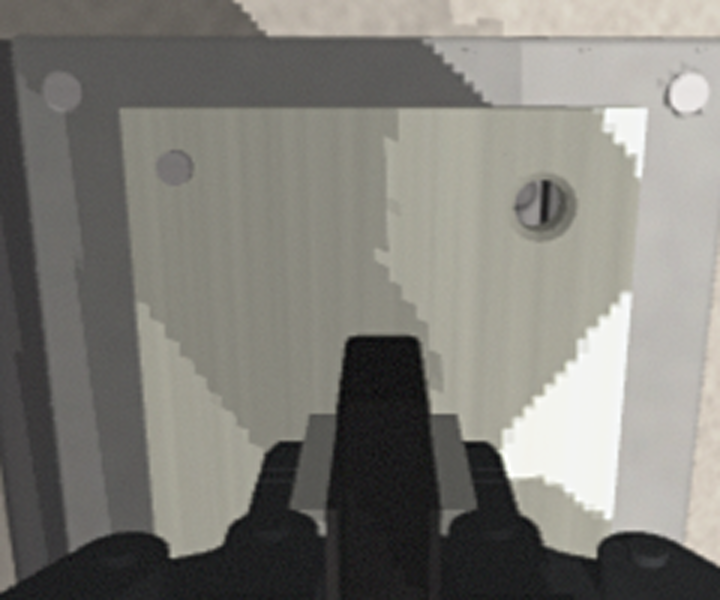

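The view through the hole (crop centre about (544,207)) shows the pin top as a faint ring at its left, around (525,198), beside the black recess edge. I'll zoom in on the hole and project the expected pin tip into it.

```bash
python3 - <<'E'
from h import *
from tgt import xd,yd,n,O
p,d,K,T=load("w4.npz")
def proj(P):
    c=T[:3,:3].T@(P-T[:3,3]); return np.array([K[0,2]-K[0,0]*c[0]/c[2],K[1,2]+K[1,1]*c[1]/c[2]])
dk=lambda x,y,z:O+(xd*x+yd*y+n*z)/1e3
for z in(0,16):print("pin pred",z,proj(dk(28,48,z)))
for z in(25.,33.):print("hole at tgt",z,proj(dk(28,48,z)))
print("px/mm at 16:",(proj(dk(29,48,16))-proj(dk(28,48,16))),(proj(dk(28,49,16))-proj(dk(28,48,16))))
print("deck upper +y screw/corners pred: corner(+75,85-7.7..)",proj(dk(75,76,0)),proj(dk(-75,76,0)))
c=cv2.resize(p[140:178,292:330],(608,608),interpolation=cv2.INTER_CUBIC)[:600]
c=np.clip(c*1.3,0,255).astype(np.uint8);cv2.imwrite("pics/c4.png",c[:,:,::-1])
E
```

```text
pin pred 0 [299.37347368 149.33085051]
pin pred 16 [303.36456855 152.97219511]
hole at tgt 25.0 [305.95622199 155.33673505]
hole at tgt 33.0 [308.51438235 157.67071701]
px/mm at 16: [1.72105611 0.00294009] [ 0.08179836 -1.723405  ]
deck upper +y screw/corners pred: corner(+75,85-7.7..) [378.6596267 103.2762307] [131.69164749 102.75901317]
```

View pics/c4.png

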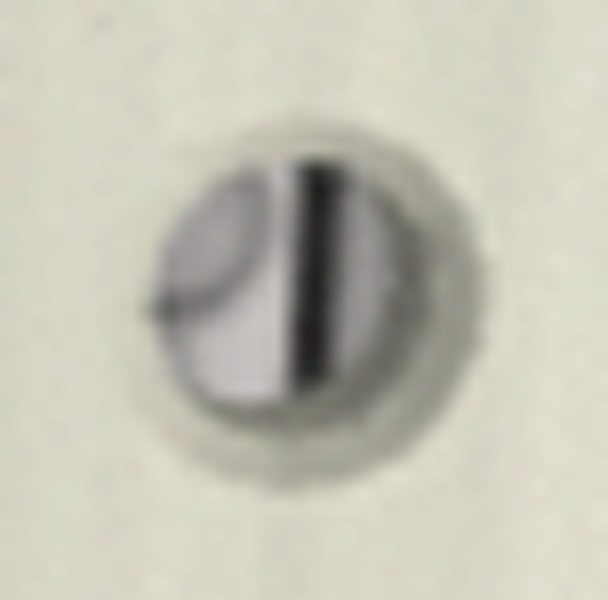

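>>> send_rows([
  [[-0.03, 0, -0.015], [0.002, 0.002, 0]],
  [[0.053, 0.004, -0.114], [0, 0, 0]],
  [[0.053, 0.004, -0.114], [0, 0, 0]],
  [[0, 0, 0], [0, 0, 0]],
  [[0, 0, 0], [0, 0, 0]],
])

```text
clock: 7.75
eef_pos: [0.5331, -0.2127, 0.0987]
eef_rot: [0.146, 0.664, 0.716, 0.159]
contact_force: [-0.6, 0.5, -3.6]
gripper_width: 0.0126
grip_force: 59.8
```

```bash
cat >> multi.py <<'E'
c=cv2.resize(p[138:178,290:330],(480,480),interpolation=cv2.INTER_CUBIC)
cv2.imwrite(f"pics/{n0}h.png",np.clip(c*1.3,0,255).astype(np.uint8)[:,:,::-1])
def proj(P):
    c=Tm[:3,:3].T@(P-Tm[:3,3]);K=T["mtx"]; return np.array([K[0,2]-K[0,0]*c[0]/c[2],K[1,2]+K[1,1]*c[1]/c[2]])
hz=es.mean(0)[2]-13
for z in(12,16,hz,hz+8):print("px in crop of (28,48,%.1f)"%z,((proj(O+(xd*28+yd*48+n*z)/1e3)-[290,138]+.5)*12-.5).round(0))
E
python3 multi.py w5
```

```text
tool in deck mean [-1.25  0.7  27.26] sd [0.11 0.08 0.17]
turn units left [-0.001  -0.0005  0.0003] F [ 0.  0. -4.] 7.95
cam sd [0.01 0.04 0.17]
px in crop of (28,48,12.0) [233. 210.]
px in crop of (28,48,16.0) [248. 224.]
px in crop of (28,48,14.3) [241. 218.]
px in crop of (28,48,22.3) [274. 246.]
```

View pics/w5h.png

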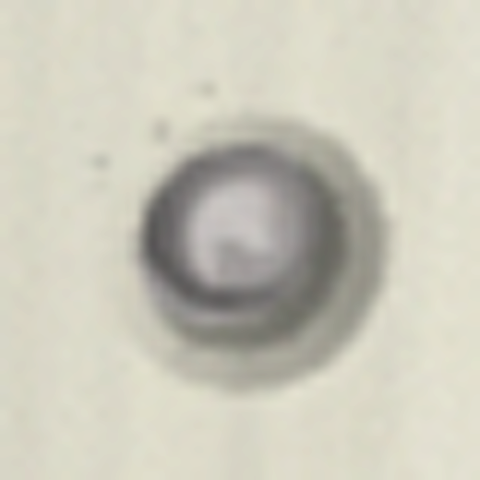

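The pin tip (243,228) now shows inside the hole, whose rim centre is at (258,252). The plate is about 0.5 mm low in x; I'll correct that and lower it.

>>> send_rows([
  [[0.012, 0.001, 0.005], [0, 0, 0]],
  [[0.021, 0.002, -0.045], [0, 0, 0]],
  [[0.021, 0.002, -0.045], [0, 0, 0]],
  [[0.021, 0.002, -0.045], [0, 0, 0]],
  [[0, 0, 0], [0, 0, 0]],
  [[0, 0, 0], [0, 0, 0]],
])

```text
clock: 8.5
eef_pos: [0.5361, -0.2125, 0.0937]
eef_rot: [0.147, 0.664, 0.716, 0.159]
contact_force: [-0.1, 0.4, -3.1]
gripper_width: 0.0129
grip_force: 59.8
```

```bash
python3 multi.py w6
```

```text
tool in deck mean [-0.64  0.7  21.41] sd [0.07 0.05 0.09]
turn units left [-0.0007 -0.0003  0.0003] F [-0.9  0.3 -3.8] 8.7
cam sd [0.02 0.04 0.09]
px in crop of (28,48,12.0) [242. 230.]
px in crop of (28,48,16.0) [258. 244.]
px in crop of (28,48,8.4) [228. 217.]
px in crop of (28,48,16.4) [259. 245.]
```

No contact force with the underside 8 mm up, so the plate is well onto both pins. Continuing down.

>>> send_rows([
  [[0.021, 0.002, -0.045], [0, 0, 0]],
  [[0.021, 0.002, -0.045], [0, 0, 0]],
  [[0.016, 0.001, -0.034], [0, 0, 0]],
  [[0, 0, 0], [0, 0, 0]],
  [[0, 0, 0], [0, 0, 0]],
])

```text
clock: 9.17
eef_pos: [0.5384, -0.2123, 0.0888]
eef_rot: [0.147, 0.664, 0.716, 0.159]
contact_force: [-1.0, 0.3, -3.6]
gripper_width: 0.0132
grip_force: 59.8
```

>>> send_rows([
  [[0.011, 0.001, -0.023], [0, 0, 0]],
  [[0.005, 0, -0.012], [0, 0, 0]],
  [[0, 0, 0], [0, 0, 0]],
  [[0, 0, 0], [0, 0, 0]],
])

```text
clock: 9.5
eef_pos: [0.5391, -0.2124, 0.0877]
eef_rot: [0.147, 0.664, 0.716, 0.159]
contact_force: [-1.7, 1.0, -0.9]
gripper_width: 0.0132
grip_force: 60.1
```

```bash
python3 multi.py w7; python3 meas.py w7.npz 311 158|head -1
```

```text
tool in deck mean [-0.54  0.65 14.51] sd [0.01 0.03 0.01]
turn units left [-0.0005  0.      0.0004] F [-1.8  0.9 -0.9] 9.7
cam sd [0. 0. 0.]
px in crop of (28,48,12.0) [268. 254.]
px in crop of (28,48,16.0) [286. 269.]
px in crop of (28,48,1.5) [225. 216.]
px in crop of (28,48,9.5) [257. 244.]
plate top in tool: z=0.0062 at tool origin, slopes deg [0.0595399  0.01600847] 10624
```

>>> send_rows([
  [[0.008, 0.001, -0.017], [0, 0, 0]],
  [[0.008, 0, -0.017], [0, 0, 0]],
  [[0, 0, 0], [0, 0, 0]],
  [[0, 0, 0], [0, 0, 0]],
])

```text
clock: 10.08
eef_pos: [0.5392, -0.2124, 0.0876]
eef_rot: [0.147, 0.664, 0.715, 0.159]
contact_force: [-23.1, 2.4, 28.8]
gripper_width: 0.013
grip_force: 65.5
```

```bash
python3 multi.py w8
```

```text
tool in deck mean [-0.51  0.65 14.42] sd [0.01 0.01 0.01]
turn units left [-0.0002  0.0004  0.0012] F [-22.    3.5  28.5] 10.2833
cam sd [0. 0. 0.]
px in crop of (28,48,12.0) [267. 254.]
px in crop of (28,48,16.0) [285. 269.]
px in crop of (28,48,1.4) [224. 216.]
px in crop of (28,48,9.4) [256. 244.]
```

```bash
cat > flush.py <<'E'
import sys
from h import *
from tgt import xd,yd,n,O
p,d,K,T=load(sys.argv[1])
v,u=np.mgrid[60:384,60:460].reshape(2,-1);d=d[v,u];Q=pts(u,v,d,K,T)-O
q=np.c_[Q@xd,Q@yd,Q@n]*1e3
def fit(m,t):
    a=q[m&(d>0)]
    for _ in range(4):
        A=np.c_[a[:,:2],np.ones(len(a))];c=np.linalg.lstsq(A,a[:,2],rcond=None)[0];r=a[:,2]-A@c;a=a[abs(r)<max(.4,2*r.std())]
    print(t,"slope x,y deg",np.degrees(c[:2]).round(2),"at(0,40) h=%.2f"%(c@[0,40,1]),len(a));return c
x,y,z=q.T
a=fit((abs(x)<42)&(abs(x)>22)&(y>-40)&(y<62)&(abs(z-8)<8),"plate")
b=fit((abs(z)<6)&(((x>50)&(x<68)&(y>-60)&(y<70))|((abs(x)<65)&(y>68)&(y<74))|((x<-50)&(x>-68)&(y>-60)&(y<70))),"deck")
print("plate top minus deck at 4 corners",[round(float((a-b)@[i,j,1]),2) for i in(-40,40) for j in(-60,60)])
E
python3 flush.py w8.npz
```

```text
plate slope x,y deg [-0.02 -0.  ] at(0,40) h=7.95 8535
deck slope x,y deg [0.01 0.  ] at(0,40) h=-0.03 10731
plate top minus deck at 4 corners [8.02, 8.01, 7.98, 7.96]
```

The plate top is 8.0 mm above the deck at all four corners, so it is flush. Next: ease off, release, and retreat along the normal.

>>> send_rows([
  [[-0.007, 0, 0.014], [0, 0, 0]],
  [[0, 0, 0], [0, 0, 0]],
])

```text
clock: 10.5
eef_pos: [0.5391, -0.2124, 0.0877]
eef_rot: [0.147, 0.664, 0.715, 0.159]
contact_force: [-13.5, 1.8, 16.4]
gripper_width: 0.0132
grip_force: 63.4
```

>>> send_rows([
  [[0, 0, 0], [0, 0, 0]],
  [[0, 0, 0], [0, 0, 0]],
  [[0, 0, 0], [0, 0, 0]],
  [[0, 0, 0], [0, 0, 0]],
  [[0, 0, 0], [0, 0, 0]],
], hand=-0.1)

```text
clock: 10.92
eef_pos: [0.5396, -0.2124, 0.0868]
eef_rot: [0.147, 0.664, 0.716, 0.159]
contact_force: [-0.3, -1.2, 0.2]
gripper_width: 0.0384
grip_force: 0.0
```

>>> send_rows([
  [[-0.1, -0.008, 0.22], [0, 0, 0]],
  [[-0.15, -0.012, 0.33], [0, 0, 0]],
  [[-0.25, -0.02, 0.55], [0, 0, 0]],
  [[-0.25, -0.02, 0.55], [0, 0, 0]],
  [[-0.2, -0.016, 0.4], [0, 0, 0]],
  [[0, 0, 0], [0, 0, 0]],
  [[0, 0, 0], [0, 0, 0]],
])

```text
clock: 11.5
eef_pos: [0.5018, -0.2161, 0.1702]
eef_rot: [0.148, 0.664, 0.715, 0.159]
contact_force: [-0.4, -1.0, -0.5]
gripper_width: 0.0382
grip_force: 0.0
```

```bash
python3 multi.py w9; python3 flush.py w9.npz
```

```text
tool in deck mean [ -0.63   0.55 103.91] sd [0.53 0.43 0.69]
turn units left [-0.0006 -0.0001  0.0006] F [-0.5  0.6  0.1] 11.7
cam sd [0.09 0.26 0.71]
px in crop of (28,48,12.0) [26. 39.]
px in crop of (28,48,16.0) [33. 45.]
px in crop of (28,48,90.9) [228. 214.]
px in crop of (28,48,98.9) [260. 242.]
plate slope x,y deg [ 0.04 -0.12] at(0,40) h=8.61 4451
deck slope x,y deg [ 0.08 -0.04] at(0,40) h=0.65 5539
plate top minus deck at 4 corners [8.12, 7.96, 8.07, 7.9]
```

>>> send_rows([
  [[0.06, -0.6, 0.01], [0, 0, 0]],
  [[0.06, -0.8, 0], [0, 0, 0]],
  [[0.06, -0.8, 0], [0, 0, 0]],
  [[0.06, -0.74, 0], [0, 0, 0]],
  [[0.15, 0.01, -0.33], [0, 0, 0]],
  [[0.22, 0.017, -0.47], [0, 0, 0]],
  [[0.15, 0.012, -0.33], [0, 0, 0]],
  [[0.07, 0.005, -0.15], [0, 0, 0]],
  [[0, 0, 0], [0, 0, 0]],
  [[0, 0, 0], [0, 0, 0]],
], hand=-1)

```text
clock: 12.58
eef_pos: [0.5346, -0.3308, 0.1177]
eef_rot: [0.146, 0.664, 0.716, 0.159]
contact_force: [-0.4, -0.5, 1.0]
gripper_width: 0.0
grip_force: 0.0
```

```bash
python3 multi.py w10|head -2; python3 - <<'E'
from workcell import camera,camera_params
import cv2,numpy as np
from tgt import *
p,d=camera("scene");q=camera_params("scene");cv2.imwrite("pics/s10.png",cv2.resize(p[105:195,180:280],(660,594),interpolation=cv2.INTER_CUBIC)[:,:,::-1])
E
```

```text
tool in deck mean [   0.53 -117.6    48.04] sd [0.31 0.31 0.42]
turn units left [-0.0001  0.0004  0.0001] F [ 0.2 -0.2 -0. ] 12.7833
```

View pics/s10.png

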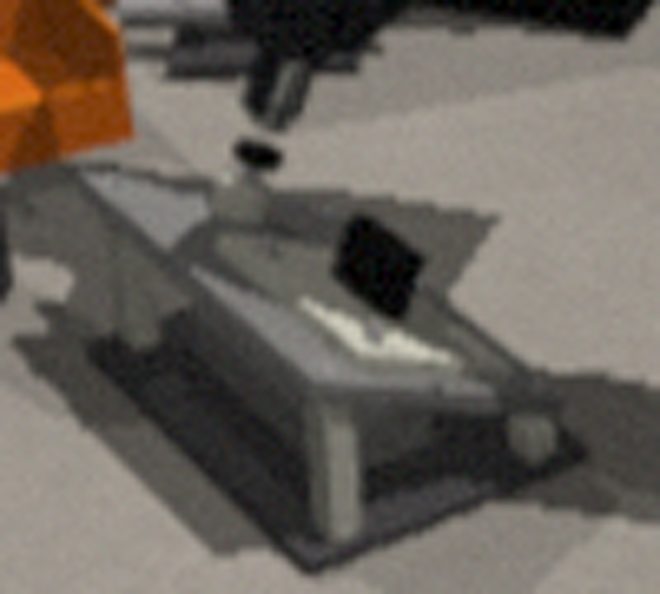

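The scene view shows the shut fingertips at (272,120), right above the plunger head at (258,155), with the plate seated. Pressing now.

>>> send_rows([
  [[0.05, 0.004, -0.11], [0, 0, 0]],
  [[0.05, 0.004, -0.11], [0, 0, 0]],
  [[0.04, 0.003, -0.09], [0, 0, 0]],
  [[0.04, 0.003, -0.09], [0, 0, 0]],
  [[0, 0, 0], [0, 0, 0]],
  [[0, 0, 0], [0, 0, 0]],
])

```text
clock: 13.38
eef_pos: [0.5422, -0.3309, 0.102]
eef_rot: [0.147, 0.664, 0.716, 0.159]
contact_force: [-1.8, 0.6, 5.5]
gripper_width: 0.0
grip_force: 2.8
```

```bash
python3 multi.py w11|head -2
```

```text
tool in deck mean [   0.29 -117.71   30.09] sd [0.02 0.02 0.08]
turn units left [-0.0002  0.0005  0.0003] F [-1.6 -0.3  5. ] 13.5833
```

>>> send_rows([
  [[0.016, 0.001, -0.034], [0, 0, 0]],
  [[0.013, 0.001, -0.028], [0, 0, 0]],
  [[0.01, 0.001, -0.023], [0, 0, 0]],
  [[0, 0, 0], [0, 0, 0]],
  [[0, 0, 0], [0, 0, 0]],
  [[0, 0, 0], [0, 0, 0]],
])

```text
clock: 14.13
eef_pos: [0.5433, -0.3308, 0.0999]
eef_rot: [0.147, 0.664, 0.715, 0.159]
contact_force: [-13.5, 2.3, 21.9]
gripper_width: -0.0001
grip_force: 12.1
```

```bash
python3 multi.py w12|head -2
```

```text
tool in deck mean [   0.37 -117.75   27.52] sd [0.02 0.02 0.01]
turn units left [0.0001 0.0008 0.001 ] F [-12.8   3.   20.9] 14.3333
```

The plunger is at its stop: height 27.5 mm with about 24 N, well over its spring force. Retreating.

>>> send_rows([
  [[-0.05, -0.004, 0.11], [0, 0, 0]],
  [[-0.1, -0.008, 0.22], [0, 0, 0]],
  [[-0.2, -0.015, 0.44], [0, 0, 0]],
  [[-0.25, -0.02, 0.55], [0, 0, 0]],
  [[-0.25, -0.02, 0.55], [0, 0, 0]],
  [[-0.2, 0.3, 0.5], [0, 0, 0]],
  [[-0.2, 0.6, 0.4], [0, 0, 0]],
  [[-0.1, 0.6, 0.2], [0, 0, 0]],
  [[0, 0.6, 0], [0, 0, 0]],
  [[0, 0.3, 0], [0, 0, 0]],
  [[0, 0, 0], [0, 0, 0]],
  [[0, 0, 0], [0, 0, 0]],
])

```text
clock: 15.38
eef_pos: [0.4895, -0.237, 0.2173]
eef_rot: [0.147, 0.664, 0.716, 0.159]
contact_force: [0.1, -0.5, 0.2]
gripper_width: 0.0
grip_force: 0.0
```

```bash
python3 multi.py w13; python3 flush.py w13.npz; python3 - <<'E'
from h import *
from tgt import xd,yd,n,O
p,d,K,T=load("w13.npz");v,u=np.mgrid[0:384,0:512].reshape(2,-1);Q=pts(u,v,d[v,u],K,T)-O;q=np.c_[Q@xd,Q@yd,Q@n]*1e3
m=(np.hypot(q[:,0]-.5,q[:,1]+117.5)<8)&(d[v,u]>0);print("plunger top",m.sum(),np.percentile(q[m,2],[10,50,90]) if m.any() else "")
E
```

```text
tool in deck mean [  7.62 -20.93 153.59] sd [0.08 0.44 0.08]
turn units left [-0.0004 -0.0005  0.0003] F [ 0.7 -0.6  0.4] 15.5833
cam sd [0.09 0.42 0.07]
px in crop of (28,48,12.0) [-139. -293.]
px in crop of (28,48,16.0) [-135. -293.]
px in crop of (28,48,140.6) [  65. -272.]
px in crop of (28,48,148.6) [  90. -269.]
plate slope x,y deg [0.03 0.05] at(0,40) h=8.07 3447
deck slope x,y deg [0.01 0.02] at(0,40) h=0.08 4414
plate top minus deck at 4 corners [7.92, 7.99, 7.94, 8.01]
plunger top 0
```

```bash
python3 - <<'E'
from workcell import camera,camera_params,finish_job
from h import *
from tgt import xd,yd,n,O
for c in("scene","top"):
    p,d=camera(c);q=camera_params(c);K,T=q["mtx"],q["T"]
    v,u=np.mgrid[0:384,0:512].reshape(2,-1);Q=pts(u,v,d[v,u],K,T)-O;w=np.c_[Q@xd,Q@yd,Q@n]*1e3
    m=(np.hypot(w[:,0]-.5,w[:,1]+117.5)<9)&(d[v,u]>0)&(abs(w[:,2])<60);print(c,m.sum(),np.percentile(w[m,2],[25,50,90]).round(1) if m.any() else "")
E
```

```text
scene 23 [21.1 29.2 39.6]
top 29 [33.8 38.8 43. ]
```

The plunger top is back at about 37–39 mm, so it is up again. Handing in.

```bash
python3 -c "
from workcell import finish_job;print(finish_job())"
```

```text
the job is handed in; nothing more can be done
None
```

The plate is seated flush over both pins, measured 8 mm proud of the deck at all four corners. The plunger was pressed to its stop and sprang back up, and the job was handed in at about 16 s; no verdict came back.

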